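# Reset the tripped fixture line, then start it

### The arm

A 7-joint arm with a two-finger parallel gripper is mounted at the origin on the work surface; the furniture and walls round the work are solid. World frame = base frame: x ahead of the robot, y to its left, z up, the work surface at z = 0. Lengths are in m, angles in rad, forces in N, time in s.
With the tool pointing down it reaches from about 0.425 to 0.925 m from the base axis. Payload 6.8 kg.
Tool frame: the origin (TCP) lies on the front face of the gripper's body, between the roots of the fingers; the fingertips stand 80 mm ahead of it and the grasp point (between the pads) lies 61 mm ahead of it (env.tcp_to_tips is the distance from the TCP to the fingertips, in m); z points along the fingers, y is the line along which they close (so a half turn about z gives the same grasp; the last joint's range is limited). The gripper opens to 88 mm and grips with 3 to 60 N. Pads are 20 mm wide; open, the fingers measure 115 mm over their backs; the gripper's body (75 mm by 178 mm) begins 61 mm behind the grasp point.
Start: joints at [-1.369, 0.477, 0.022, 1.555, -0.011, 1.109, -0.083], TCP at [0.206, 0.643, 0.303] pointing down, gripper open.
Joint ranges: [-2.96, 2.96], [-0.34, 2.1], [-1.41, 1.46], [0.24, 2.44], [-1.37, 4.51], [0.17, 1.92], [-2.96, 2.96]. Speed limits (rad/s): [2.39, 2.39, 3.14, 3.14, 3.14, 3.14, 3.14].

### API

Orientations are given as a rotation vector (axis times angle).
In Python, from bench import env, optics gives the robot as it stands.
- The arm moves only by the tool apply_moves, never from a script. Its argument "plan" is a list of rows, each a list of 7 numbers: the shift along the tool's x, y, z in mm, then the turn, a rotation vector about the tool's x, y, z in rad, then the gripper's target within -1 to 1 (shut at 1, half-way at 0, fully open at -1). In form: [[tx, ty, tz, ax, ay, az, gripper], ...]. A call has 1 to 10 rows; each row is the pose to reach, as a shift and turn from the pose commanded when the call began, along the tool's axes at that moment; what a row does not reach only later rows make up. A row lasts 1/12 s, in which the tool goes at most 41.7 mm and 7.16 degrees, less where a joint would pass 70% of its speed; a pose out of reach is approached as far as the arm can. A call with a gripper value outside its range is refused whole. The fingers move at their own pace and stop on an object; the grip force is fixed at half the most. Time passes only in rows, so rows that repeat a pose let the fingers close. It gives the time, the measured TCP pose, the force, the opening and the grip force at its end, in the units of the state.
- env.sense(): the state, without advancing time (a new reading comes with each control period).
- optics.read_camera(name): name is "scene" or "top" or "wrist"; returns a dict with "img" (420x560x3 uint8, red, green, blue), "K" (3x3 intrinsics, pixels), "R" (3x3) and "t" (3): a world point X has camera coordinates R X + t; the wrist camera has in their place "mount" (4x4, takes a point from camera to tool coordinates, whose origin is the TCP and whose axes are the flange's). Camera axes: x right, y down, z forward; pixel columns grow to the right and rows downward; lengths in m; the calibration is good to about 2 mm. A picture is of the moment at which its call begins: read the wrist's pose just before it. There is no depth.
- env.job_done(): hands the job in; it is judged then, once.
Trained networks look in the newest picture that a camera, given by its name, has taken for a name from the list of things; names that differ only in an ending like _2 or _b are one class to them, and where a whole thing is asked for, a point or a joint stands for the part that bears it (a point fixed in the world has none). Each returns a list of dicts, best first, with "confidence" (0 to 1); they miss things now and then, are a little off and sometimes report something else, mostly with a low value. They report only what shows in the picture. A call takes as long as a camera call.
- optics.search_frame(query, camera): "at" ([x, y, z] in m, in world coordinates, good to about 4 mm: the middle of the surface that is visible of it).
- optics.tip_of(query, camera): "at" ([x, y, z] in m, in world coordinates, good to about 4 mm: a listed point, or the origin of a listed thing).
The state is a dict: "t": time; "q": joint angles; "qvel": joint speeds; "tau": joint torques, N m; "position": TCP position; "orientation": TCP orientation; "ft_force": force on the tool from outside, world axes, zero at the start; "moment": the same for the moment, N m; "gripper_width": finger opening in m; "finger_force": force on a finger pad.
Only numpy, scipy, OpenCV 4.12 (cv2) and the standard library are available. Lean on these libraries where they do the work, as an engineer would, in place of code of your own. Each camera call takes 0.05 s, during which the arm holds its last target. There are 200 camera calls.

### The job

The fixture line has tripped: its orange trip pin stands up. Press the blue reset button fully down for a moment so that the trip pin drops, let it come up again, and only then press the green start button fully down for a moment and let it come up. Do not press the green button before the reset, never press two buttons at once, and leave the red stop button alone.

Things in the scene. Friction and masses are not known exactly. Their poses are not given: they have to be found in the camera images.
- reset_top (a point): centre of the top of the BLUE reset button: a round upward cap 32 mm across, top 68 mm above the bench when up (the point moves with the cap), in a black ring 40 mm across whose top lies 15 mm lower, on a grey housing 72 x 56 x 40 mm fixed on an 8 mm plate. The three housings stand in one row, 85 mm between button centres, in any order
- start_top (a point): centre of the top of the GREEN start button: same cap, ring, housing and height as the blue one, but without an orange pin
- stop_top (a point): centre of the top of the RED stop button: same cap, housing and height, yellow ring; not to be pressed
- reset (a joint): how far the blue button is pressed: 0 up, 0.006 m fully down. A spring takes about 1.3 N to start it and about 4 N to hold it fully down, plus about 0.4 N the first time for the pin; it springs back up when released. At the bottom it meets a hard stop
- start (a joint): how far the green button is pressed: 0 up, 0.006 m fully down; same spring
- stop (a joint): how far the red button is pressed: 0 up, 0.006 m fully down; same spring
- trip_pin (a joint): the orange trip pin, 8 mm across, on the blue button's housing, 33 mm from the button's centre, on the side away from the robot: 0 standing 7 mm proud (tripped), 0.006 m dropped (reset). Pressing the blue button fully pulls it down and it then stays down; it cannot be moved by touching it

How it is judged:
On the way, in this order (a step that is already met when the one before it is completed fails the run):
1. the blue reset button is pressed down (at least 4.5 of its 6 mm) with the green one up, and the trip pin drops (value of joint reset above 0.0045 m and value of joint start below 0.0015 m and value of joint trip_pin above 0.004 m), for 0.1 s.
2. the blue button has come up again (value of joint each of reset, start below 0.0015 m), for 0.05 s.
3. then the green start button is pressed down (at least 4.5 of its 6 mm) with the blue one up (value of joint start above 0.0045 m and value of joint reset below 0.0015 m), for 0.1 s.
At the end, for the whole second after the job is handed in: all three buttons are up again (within 1.5 mm) and the trip pin is down (at least 4 of its 6 mm) (all of step 2 and value of joint stop below 0.0015 m and value of joint trip_pin above 0.004 m); the robot touches nothing.
It fails at once if the red stop button is pressed (more than 2 mm) (value of joint stop above 0.002 m).
It fails at once if the green button is pressed (more than 2 mm) while the trip pin still stands up (value of joint start above 0.002 m and value of joint trip_pin below 0.004 m).
It fails at once if the blue and green buttons are down at the same time (both more than 2 mm) (value of joint each of start, reset above 0.002 m).
It also fails if it takes over 30 s, if anything falls off the work surface, if the arm or the gripper's body presses on something with over 40 N, if the wrist force passes 120 N, or if a joint passes its speed limit or range.

## Working session

There is one attempt and no reset: what is moved stays moved. The work goes in short steps, Python scripts to look and compute and a tool call to move; the robot and the scene stay as the last step left them, time stands still between calls to the robot, and variables do not carry over. Pictures are saved under pics/ and viewed, at most 10 in all, crops included, and the job is handed in when it is done.

Besides the shell and the picture viewer there is one more tool, called after "Request:" by a JSON object that holds its "method" and its "body". apply_moves: Moves the arm, as the interface text tells. Its arguments: {"type":"object","properties":{"plan":{"type":"array"}},"required":["plan"]}

```bash
mkdir -p pics; python3 - <<'E'
from bench import env, optics
import cv2,numpy as np
s=env.sense();print({k:np.round(s[k],3) for k in("t","position","orientation","ft_force","gripper_width")},env.tcp_to_tips)
ims=[]
for c in("scene","top"):
    d=optics.read_camera(c);cv2.imwrite(f"pics/{c}0.png",d["img"][:,:,::-1])
    for n in("reset_top","start_top","stop_top","trip_pin"):
        print(c,n,[(np.round(r["at"],4),round(r["confidence"],2)) for r in optics.tip_of(n,c)[:2]])
    hsv=cv2.cvtColor(d["img"],cv2.COLOR_RGB2HSV)
    for n,lo,hi in(("blue",95,130),("green",45,85),("red",0,6),("orange",8,20)):
        m=cv2.inRange(hsv,(lo,120,60),(hi,255,255))
        k,_,st,ce=cv2.connectedComponentsWithStats(m)
        print(n,[(st[i].tolist(),ce[i].round(1).tolist()) for i in range(1,k) if st[i][4]>15])
    ims.append(d["img"])
cv2.imwrite("pics/both.png",cv2.resize(np.vstack(ims),(0,0),fx=.71,fy=.71)[:,:,::-1])
E
```

```text
{'t': np.float64(0.0), 'position': array([0.206, 0.642, 0.302]), 'orientation': array([-4.850e-01, -3.104e+00,  3.000e-03]), 'ft_force': array([ 0.148,  0.453, -0.014]), 'gripper_width': np.float64(0.088)} 0.08
scene reset_top [(array([0.528 , 0.    , 0.0699]), 0.73)]
scene start_top [(array([0.4947, 0.0824, 0.0678]), 0.76)]
scene stop_top [(array([0.4671, 0.16  , 0.0694]), 0.63)]Traceback (most recent call last):
  File "<stdin>", line 8, in <module>
ValueError: it knows: reset_top, start_top, stop_top
```

```bash
python3 - <<'E'
from bench import env, optics
import cv2,numpy as np
ims=[]
for c in("scene","top"):
    d=optics.read_camera(c)
    P=d["K"]@np.c_[d["R"],d["t"]]
    for n in("reset_top","start_top","stop_top"):
        r=optics.tip_of(n,c)[:2]
        print(c,n,[(np.round(q["at"],4),round(q["confidence"],2),(lambda h:(h[:2]/h[2]).round())(P@np.r_[q["at"],1])) for q in r])
    hsv=cv2.cvtColor(d["img"],cv2.COLOR_RGB2HSV)
    for n,lo,hi in(("blue",95,130),("green",45,85),("red",0,6),("orange",8,20)):
        m=cv2.inRange(hsv,(lo,120,60),(hi,255,255))
        k,_,st,ce=cv2.connectedComponentsWithStats(m)
        print(n,[(st[i].tolist(),ce[i].round(1).tolist()) for i in range(1,k) if st[i][4]>15])
    ims.append(d["img"])
cv2.imwrite("pics/both.png",cv2.resize(np.vstack(ims),(0,0),fx=.71,fy=.71)[:,:,::-1])
E
```

```text
scene reset_top [(array([ 0.5258, -0.0031,  0.071 ]), 0.64, array([319., 169.]))]
scene start_top [(array([0.4942, 0.0823, 0.0677]), 0.74, array([310., 208.]))]
scene stop_top []
blue [([272, 0, 27, 55, 1107], [282.6, 22.7]), ([58, 67, 111, 66, 2419], [113.9, 98.1]), ([311, 165, 17, 16, 214], [319.1, 172.7])]
green [([247, 73, 12, 11, 21], [253.0, 77.7]), ([270, 74, 7, 8, 19], [273.7, 77.9]), ([238, 84, 8, 12, 17], [242.4, 89.4]), ([302, 84, 8, 4, 21], [305.6, 85.3]), ([217, 104, 7, 7, 16], [220.2, 107.1]), ([256, 184, 8, 6, 22], [258.8, 186.4]), ([301, 201, 17, 15, 205], [309.0, 207.8]), ([99, 277, 8, 4, 16], [101.4, 278.1])]
red [([118, 6, 8, 12, 23], [121.3, 11.0]), ([514, 125, 11, 7, 34], [519.2, 127.6]), ([194, 178, 6, 13, 22], [196.8, 183.7]), ([175, 185, 6, 13, 23], [177.6, 191.0]), ([289, 239, 19, 18, 252], [297.7, 247.4])]
orange [([247, 83, 24, 13, 46], [257.0, 86.5]), ([31, 214, 15, 15, 128], [38.3, 220.6]), ([0, 221, 35, 33, 589], [15.0, 235.4])]
top reset_top [(array([ 0.5213, -0.0019,  0.0633]), 0.47, array([339., 215.]))]
top start_top [(array([0.495 , 0.0819, 0.0665])
[... 2245 characters left out ...]
 10, 12, 57], [387.2, 328.0]), ([255, 334, 6, 7, 18], [257.5, 336.4]), ([406, 337, 9, 6, 20], [410.3, 339.4]), ([208, 361, 12, 16, 19], [213.7, 368.9]), ([427, 372, 11, 12, 36], [432.2, 377.6]), ([394, 390, 6, 6, 21], [396.1, 392.5]), ([407, 401, 9, 6, 21], [411.2, 403.4]), ([382, 406, 12, 9, 48], [387.0, 410.6])]
red [([264, 113, 7, 10, 22], [267.0, 117.4]), ([279, 121, 8, 11, 23], [282.6, 125.9]), ([256, 235, 13, 13, 141], [261.9, 241.1]), ([467, 237, 4, 11, 32], [468.8, 242.4]), ([519, 334, 2, 12, 17], [519.7, 338.9])]
orange [([139, 37, 46, 18, 515], [160.3, 46.0]), ([391, 54, 27, 14, 185], [402.8, 62.0]), ([399, 90, 22, 20, 112], [412.8, 95.9]), ([254, 234, 16, 15, 52], [261.0, 241.1])]
```

View pics/both.png

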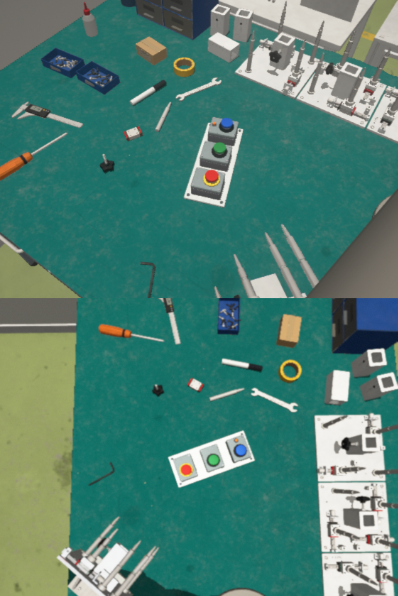

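The pictures show the white plate with its row in order red, green, blue: in the top view blue is at (338,214), green at (300,227), red at (262,241). The path to them is clear. Next I triangulate.

```bash
cat > h.py <<'E'
from bench import env, optics
import cv2,numpy as np
from scipy.spatial.transform import Rotation as Ro
def delta(p):  # tip target world -> shift in tool axes, mm
    s=env.sense();R=Ro.from_rotvec(s["orientation"]).as_matrix()
    return (R.T@(np.array(p)-s["position"])*1e3-[0,0,80]).round(1)
E
python3 - <<'E'
from h import *
P={}
for c in("scene","top"):
    d=optics.read_camera(c);P[c]=d["K"]@np.c_[d["R"],d["t"]]
for n,a,b in(("blue",(319.1,172.2),(338.4,213.7)),("green",(309,207.8),(300.3,227.3)),("red",(297.7,247.4),(261.9,241.1))):
    X=cv2.triangulatePoints(P["scene"],P["top"],np.float64(a),np.float64(b))[:,0];X=X[:3]/X[3]
    print(n,X.round(4),"shift to 30mm above",delta([X[0],X[1],.098]))
E
```

```text
blue [ 0.5239 -0.      0.0656] shift to 30mm above [-499.  -515.3  124.7]
green [0.4967 0.0793 0.0629] shift to 30mm above [-448.8 -448.1  124.7]
red [0.4691 0.1593 0.061 ] shift to 30mm above [-398.2 -380.3  124.7]
```

Request:
{"method": "apply_moves", "body": {"plan": [[-499,-515,60,0,0,0,1],[-499,-515,60,0,0,0,1],[-499,-515,60,0,0,0,1],[-499,-515,60,0,0,0,1],[-499,-515,60,0,0,0,1],[-499,-515,60,0,0,0,1],[-499,-515,60,0,0,0,1],[-499,-515,60,0,0,0,1],[-499,-515,60,0,0,0,1],[-499,-515,60,0,0,0,1]]}}

```text
t: 1.53
position: [0.3906, 0.2689, 0.2682]
orientation: [0.484, 3.104, 0.001]
ft_force: [0.3, 0.3, -0.6]
gripper_width: 0.0245
finger_force: 0.0
```

```bash
python3 -c "
from h import *
s=env.sense();print(s['position'],s['q'].round(2) if hasattr(s['q'],'round') else s['q'],delta([.524,-.001,.16]))"
```

```text
[0.3906114  0.26892663 0.26815669] [-0.88  0.18  0.17  2.07 -0.04  0.89  0.57] [-209.3 -216.5   28. ]
```

Request:
{"method": "apply_moves", "body": {"plan": [[-209,-216,28,0,0,0,1],[-209,-216,28,0,0,0,1],[-209,-216,28,0,0,0,1],[-209,-216,28,0,0,0,1],[-209,-216,28,0,0,0,1],[-209,-216,28,0,0,0,1],[-209,-216,28,0,0,0,1],[-209,-216,28,0,0,0,1],[-209,-216,28,0,0,0,1],[-209,-216,28,0,0,0,1]]}}

```text
t: 2.37
position: [0.5232, 0.0013, 0.2398]
orientation: [-0.487, -3.103, -0.0]
ft_force: [-0.4, 1.7, -0.6]
gripper_width: 0.0005
finger_force: 0.0
```

```bash
python3 - <<'E'
from h import *
s=env.sense();d=optics.read_camera("wrist")
R=Ro.from_rotvec(s["orientation"]).as_matrix();M=d["mount"]
print(s["position"],s["ft_force"],s["gripper_width"],M.round(3).tolist())
Kinv=np.linalg.inv(d["K"]);hsv=cv2.cvtColor(d["img"],cv2.COLOR_RGB2HSV)
for n,lo,hi in(("blue",95,130),("green",45,85),("red",0,6)):
    m=cv2.inRange(hsv,(lo,120,60),(hi,255,255));k,_,st,ce=cv2.connectedComponentsWithStats(m)
    for i in range(1,k):
        if st[i][4]>300:
            r=R@M[:3,:3]@Kinv@np.r_[ce[i],1];o=s["position"]+R@M[:3,3]
            print(n,st[i],ce[i].round(),(o+r*(.066-o[2])/r[2]).round(4))
print(optics.tip_of("reset_top","wrist"),optics.tip_of("start_top","wrist"))
cv2.imwrite("pics/w1.png",d["img"][:,:,::-1])
print(delta([.524,-.001,.072]))
E
```

```text
[0.52317896 0.00134517 0.23982548] [-0.42708201  1.72348058 -0.58441146] 0.0004906755169831313 [[-0.0, -0.956, -0.293, 0.08], [1.0, -0.0, 0.0, 0.001], [-0.0, -0.293, 0.956, -0.081], [0.0, 0.0, 0.0, 1.0]]
blue [ 252  198   41   40 1263] [272. 217.] [0.5235 0.0009 0.066 ]
green [ 342  131   44   43 1465] [364. 152.] [0.4962 0.0803 0.066 ]
red [ 443   54   49   48 1773] [467.  78.] [0.4689 0.16   0.066 ]
red [242 252  28  52 507] [259. 281.] [ 0.5723 -0.026   0.066 ]
red [278 253  27  53 497] [287. 282.] [ 0.5806 -0.0043  0.066 ]
[{'at': [0.5245, -0.0008, 0.0721], 'confidence': 0.73}] [{'at': [0.4959, 0.0831, 0.0661], 'confidence': 0.69}]
[-2.5 -3.9 88. ]
```

View pics/w1.png

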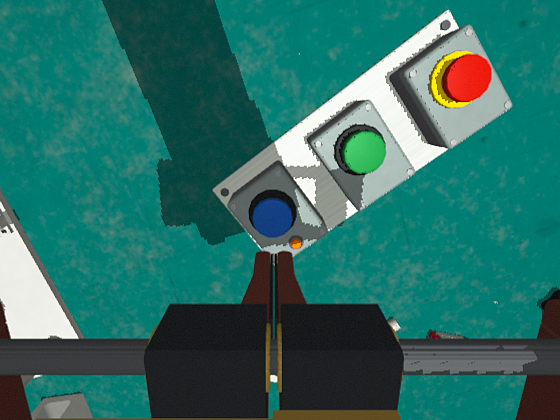

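The wrist view shows the blue cap at (272,217), the orange pin up at (296,243), green at (364,152) and red at (467,78). It agrees with the triangulation, so I descend.

Request:
{"method": "apply_moves", "body": {"plan": [[-1,-1,40,0,0,0,1],[-1,-1,75,0,0,0,1],[-1,-1,85,0,0,0,1],[-1,-1,85,0,0,0,1],[-1,-1,85,0,0,0,1]]}}

```text
t: 2.93
position: [0.5239, 0.0009, 0.1554]
orientation: [-0.483, -3.104, -0.0]
ft_force: [0.1, -0.2, 0.4]
gripper_width: 0.0006
finger_force: 0.0
```

```bash
python3 -c "
from h import *
s=env.sense();print(s['position'],s['ft_force'],delta([.5237,0,.068]))"
```

```text
[0.52392831 0.00086823 0.15543837] [ 0.14932796 -0.24087992  0.35076315] [-0.1 -0.9  7.4]
```

Press the last 7 + 4 mm first and read the force.

Request:
{"method": "apply_moves", "body": {"plan": [[0,-1,4,0,0,0,1],[0,-1,8,0,0,0,1],[0,-1,11,0,0,0,1],[0,-1,11,0,0,0,1],[0,-1,11,0,0,0,1]]}}

```text
t: 3.35
position: [0.5247, -0.0007, 0.1447]
orientation: [0.484, 3.102, 0.001]
ft_force: [2.2, 0.6, 2.0]
gripper_width: 0.0004
finger_force: 1.3
```

Request:
{"method": "apply_moves", "body": {"plan": [[0,0,1.5,0,0,0,1],[0,0,2.5,0,0,0,1],[0,0,3,0,0,0,1],[0,0,3,0,0,0,1]]}}

```text
t: 3.68
position: [0.5247, -0.0007, 0.1422]
orientation: [0.485, 3.102, 0.002]
ft_force: [1.3, 0.6, 13.1]
gripper_width: 0.0008
finger_force: 6.5
```

```bash
python3 - <<'E'
from h import *
d=optics.read_camera("wrist");print(env.sense()["ft_force"],env.sense()["position"])
cv2.imwrite("pics/w2.png",cv2.resize(d["img"][150:330,180:420],(720,540))[:,:,::-1])
E
```

```text
[-0.13986121 -0.29682672 14.04620785] [ 0.52469823 -0.00073931  0.14220211]
```

View pics/w2.png

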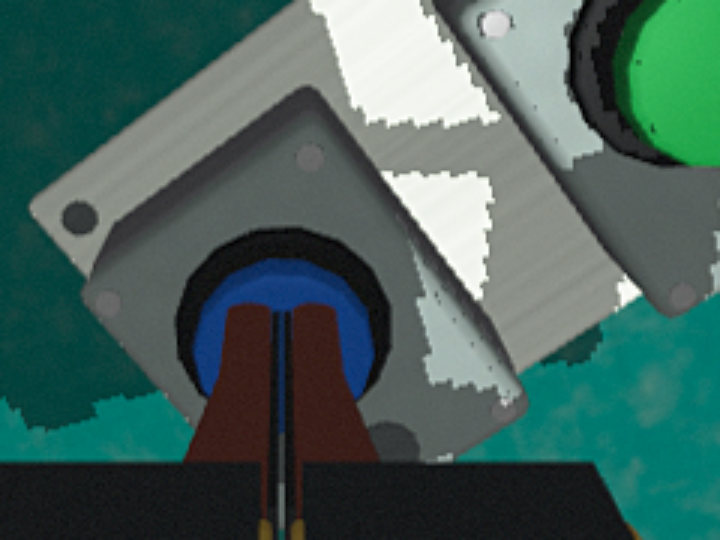

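Fingertips are centred on the blue cap, and 14 N means it is on the hard stop. The pin's place near (390,440) no longer shows orange. I raise the tool straight up.

Request:
{"method": "apply_moves", "body": {"plan": [[0,0,0,0,0,0,1],[0,0,-20,0,0,0,1],[0,0,-50,0,0,0,1],[0,0,-50,0,0,0,1],[0,0,-50,0,0,0,1]]}}

```text
t: 4.15
position: [0.5237, -0.0009, 0.1917]
orientation: [0.485, 3.103, 0.001]
ft_force: [-0.7, 0.7, -0.2]
gripper_width: 0.0009
finger_force: 0.0
```

```bash
python3 - <<'E'
from h import *
s=env.sense();print(s["ft_force"],delta([.4965,.080,.108]))
d=optics.read_camera("wrist")
cv2.imwrite("pics/w3.png",cv2.resize(d["img"][120:330,180:460],(720,540))[:,:,::-1])
E
```

```text
[-0.65025668  0.67842232 -0.24260698] [50.6 68.7  3.7]
```

View pics/w3.png

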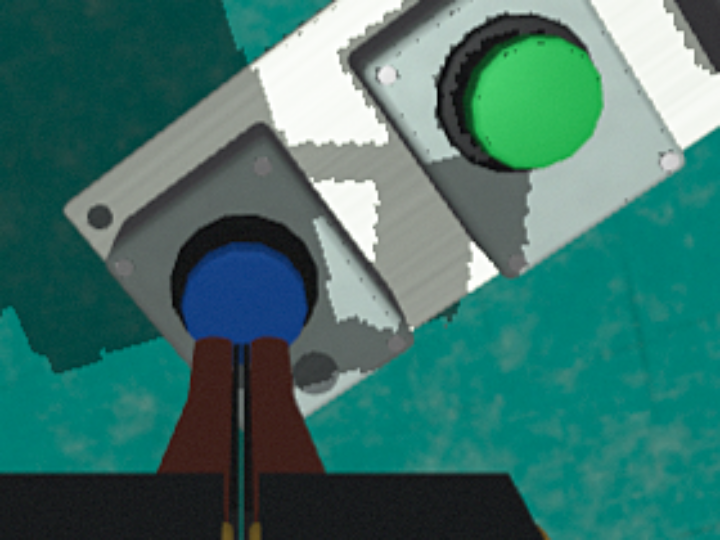

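The blue cap is up and the pin has dropped: at (315,372) there is only a dark collar. Now to the green button.

Request:
{"method": "apply_moves", "body": {"plan": [[25,34,0,0,0,0,1],[51,69,0,0,0,0,1],[51,69,0,0,0,0,1],[51,69,0,0,0,0,1],[51,69,20,0,0,0,1],[51,69,36,0,0,0,1],[51,69,36,0,0,0,1],[51,69,36,0,0,0,1]]}}

```text
t: 4.87
position: [0.4953, 0.079, 0.1538]
orientation: [-0.487, -3.101, 0.003]
ft_force: [0.7, -0.1, 0.4]
gripper_width: 0.0003
finger_force: 0.0
```

```bash
python3 -c "
from h import *
s=env.sense();print(s['position'],s['ft_force'],delta([.4965,.08,.068]))"
```

```text
[0.4952836  0.07895208 0.15382531] [ 0.71271256 -0.14096124  0.41394628] [-1.1  1.6  5.8]
```

Request:
{"method": "apply_moves", "body": {"plan": [[-1,1,3,0,0,0,1],[-1,1,6,0,0,0,1],[-1,1,9,0,0,0,1],[-1,1,11,0,0,0,1],[-1,1,12,0,0,0,1],[-1,1,12,0,0,0,1],[-1,1,12,0,0,0,1]]}}

```text
t: 5.45
position: [0.498, 0.0809, 0.1433]
orientation: [0.485, 3.102, 0.0]
ft_force: [2.2, -2.8, 3.9]
gripper_width: 0.0005
finger_force: 1.5
```

Request:
{"method": "apply_moves", "body": {"plan": [[0,0,1,0,0,0,1],[0,0,2,0,0,0,1],[0,0,2,0,0,0,1],[0,0,2,0,0,0,1]]}}

```text
t: 5.78
position: [0.4981, 0.0809, 0.1421]
orientation: [0.485, 3.102, 0.001]
ft_force: [-1.1, -1.7, 15.6]
gripper_width: 0.0004
finger_force: 7.6
```

15.6 N, so green is on its hard stop. Hold briefly, then raise.

Request:
{"method": "apply_moves", "body": {"plan": [[0,0,0,0,0,0,1],[0,0,0,0,0,0,1],[0,0,-20,0,0,0,1],[0,0,-60,0,0,0,1],[0,0,-80,0,0,0,1],[0,0,-80,0,0,0,1],[0,0,-80,0,0,0,1]]}}

```text
t: 6.37
position: [0.4971, 0.0816, 0.2213]
orientation: [0.483, 3.104, 0.002]
ft_force: [-0.6, 0.6, 0.3]
gripper_width: 0.0003
finger_force: 0.0
```

```bash
python3 - <<'E'
from h import *
d=optics.read_camera("wrist");print(env.sense()["ft_force"],env.sense()["position"])
cv2.imwrite("pics/w4.png",d["img"][:,:,::-1])
E
```

```text
[-0.71606596 -0.05928877 -0.86799559] [0.49644172 0.08140167 0.22026532]
```

View pics/w4.png

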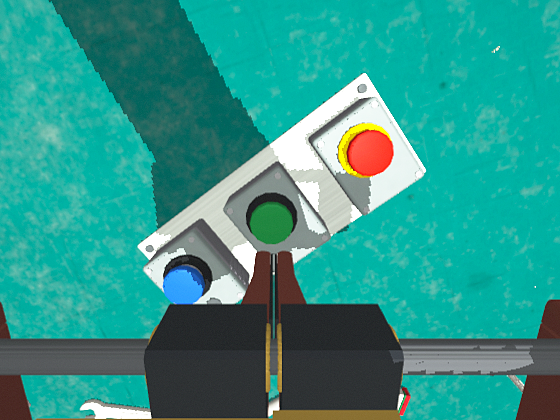

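All three caps are up (blue (184,284), green (272,220), red (370,153)) and the tool is clear.

```bash
python3 -c "
from bench import env
print(env.job_done())"
```

```text
the job is handed in; nothing more can be done
None
```

I pressed blue reset to its hard stop, and the trip pin dropped. After blue came up I pressed green start to its stop and released it. Red was not touched, and I handed the job in at about 6.5 s with the tool clear; no verdict came back.

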